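# Load the sample carousel at the front mark

## Robot

A 7-joint arm with a two-finger parallel gripper is mounted at the origin on the work surface. World frame = base frame: x ahead of the robot, y to its left, z up, the work surface at z = 0. Lengths are in m, angles in rad, forces in N, time in s.
With the tool pointing down it reaches from about 0.425 to 0.875 m from the base axis. Payload 4.7 kg.
Tool frame: the origin (TCP) lies on the centre line of the jaws, within the pads' length; the fingertips stand ahead of it and the grasp point (between the pads) lies 2 mm behind it (nose_length is the z of the fingertips in the tool frame, in m); z points along the fingers, y is the line along which they close (so a half turn about z gives the same grasp; the last joint's range is limited). The gripper opens to 87 mm and grips with 3 to 60 N. Pads are 19 mm wide; open, the fingers measure 117 mm over their backs; the gripper's body (75 mm by 190 mm) begins 51 mm behind the grasp point.
Start: joints at [-1.251, 0.321, -0.07, 1.45, 0.023, 1.371, -0.057], TCP at [0.196, 0.62, 0.24] pointing down, gripper open.
Joint ranges: [-2.86, 2.86], [-0.3, 2.09], [-1.38, 1.24], [0.06, 2.45], [-1.56, 4.7], [0.09, 2.05], [-2.69, 2.69]. Speed limits (rad/s): [2.57, 2.57, 3.14, 3.14, 3.14, 3.14, 3.14].

## Interface

Orientations are given as a rotation vector (axis times angle).
In Python, from bench import * gives the robot as it stands.
- The arm moves only by the tool send_rows, never from a script. Its arguments are lists of equal length, an entry for each row: "xyz": the shift along the tool's x, y, z in mm, a list of three; "dr": the turn, a rotation vector about the tool's x, y, z in rad, a list of three. A call has exactly 10 rows; each row is the pose to reach, as a shift and turn from the pose commanded when the call began, along the tool's axes at that moment; what a row does not reach only later rows make up. A row lasts 1/12 s, in which the tool goes at most 41.7 mm and 7.16 degrees, less where a joint would pass 70% of its speed; a pose out of reach is approached as far as the arm can. A call with a gripper value outside its range is refused whole. "jaw" is the finger opening in mm, from 0 to 87, set as the call begins (left out, the last holds). The fingers move at their own pace and stop on an object; "grip_force" is the grip in N (left out, the last holds). Time passes only in rows, so rows that repeat a pose let the fingers close, or fill a call up. It gives the time, the measured TCP pose, the force, the opening and the grip force at its end, in the units of the state.
- get_state(): the state, without advancing time (a new reading comes with each control period).
- get_image(name): name is "side" or "top" or "wrist"; returns the picture (480x640x3 uint8, red, green, blue); there is no depth.
- calibration(name): a dict with "vfov" (degrees; the focal length in pixels is half the picture's height over the tangent of half this angle, whatever the lens; pixels are square), "cx", "cy" (the principal point, pixels), "k1" (the pictures are not rectified: a ray, as slopes to the right and down, at radius r is drawn at 1 + k1 r^2 times it, then the intrinsics apply), "rvec" (rotation vector, rad) and "tvec" (3), from world to camera coordinates, as OpenCV has them; the wrist camera has in their place "hand_eye" (4x4, takes a point from camera to tool coordinates, whose origin is the TCP and whose axes are the flange's). Camera axes: x right, y down, z forward; pixel columns grow to the right and rows downward; lengths in m; the calibration is good to about 2 mm. A picture is of the moment at which its call begins: read the wrist's pose just before it. calibration takes no time and is no camera call.
- close_job(): hands the job in; it is judged then, once.
The state is a dict: "time": time; "joint_positions": joint angles; "qd": joint speeds; "joint_torque": joint torques, N m; "position": TCP position; "tool_rot": TCP orientation; "ft_force": force on the tool from outside, world axes, zero at the start; "torque": the same for the moment, N m; "grip_width": opening from 0.0 (shut) to 1.0 (fully open); "grip_force": force on a finger pad.
Only numpy, scipy, OpenCV 4.12 (cv2) and the standard library are available. Lean on these libraries where they do the work, as an engineer would, in place of code of your own. Each camera call takes 0.05 s, during which the arm holds its last target. There are 200 camera calls.

## Task

The autosampler is switched off and its tube carousel is stiff. Turn it by hand: with a light, steady press on the bare rim of the plate push it round, without touching the standing tubes, until the one empty place faces the black arrow at the front, and let go. Then take the capped tube from the wire rack and set it gently, fully down, into that place, leaving the place at the arrow and the jars and the beaker where they are.

Things in the scene. Friction and masses are not known exactly. Their poses are not given: they have to be found in the camera images.
- sampler: white autosampler housing, fixed on four rubber feet, 420 x 280 mm, its flat top 46 mm above this origin. The origin lies on the carousel's axis, 0 to 6 mm above the bench (adjustable feet). Its -x axis points to the front: there, beyond the plate's edge, a flat black arrow (23 mm) on the housing points at the axis. Behind (+x 182 mm) stands a steel post with the parked needle arm, 215 mm high.
- load_point (a point): the point on the arrow's side, 95 mm from the carousel's axis towards the arrow and level with the plate's flat middle (112 mm above the sampler's origin): the empty place has to come here
- rotor (a joint): turn of the carousel in rad, counter-clockwise from above positive; 0 when the empty place faces the arrow. At the start it stands 0.7 to 2.0 rad counter-clockwise of that. Endless, no stops. The unpowered drive drags with about 0.65 N m (some 4.5 N of push at the rim), and the carousel stays where it is left.
- plate: grey plastic carousel plate, 320 mm across, 8 mm thick; origin at the centre of its flat upper face, z up, -x through the empty place. A thin metal boss, 5 mm high, sits in the middle. The plate gives about 1 mm for each 14 N of pressing, and cracks if pressed or pushed with more than 20 N anywhere.
- rim (a point): middle of the bare rim band (126 to 160 mm from the axis all round) just outside the empty place, at the nominal height of the flat middle. Fingertips pressed on the band from above carry the plate round by friction (below some 10 N they may slip). The band is warped: it really lies up to 4.5 mm above or below, differing round the plate, and the spindle leans half a degree: feel it.
- empty_place (a point): centre of the mouth of the one open hole, 19 mm wide, in the plate's upper face, 95 mm from the axis. A tube in it stands on the lower tier, 54 mm below the upper face.
- rack_tubes: the seven capped glass tubes standing in the other places, each 45 degrees from the next and 95 mm from the axis, caps 19 mm wide, 46 mm above the plate; the origin is that of the plate. Not to be touched.
- tube_rack: stainless wire rack, fixed, 148 x 76 mm, origin under its centre, long side along its x; wire grid at 66 mm, end loops (at x +-73 mm) to 84 mm, floor at 12 mm. It holds one tube.
- sample_tube_center (a point): centre of the tube to load, half-way up: capped glass tube 16 mm wide and 100 mm long (50 mm each way from here), 30 g. The white cap is its top 22 mm, 19 mm wide: grip it there from above. It stands in the rack with its foot 12 mm above the bench.
- sample_tube: the same tube, origin at the centre of its foot, z along the tube to the cap
- jar_a: culture jar, glass with brown lid and vent stub, 76 mm wide, 135 mm high, loose; origin under its centre
- jar_b: another such jar
- beaker: glass beaker, 70 mm wide, 90 mm high, loose; origin under its centre
There are look-alikes about, which are no part of the job. What is meant by the sample_tube is not yellow, and is the smaller of those in its own colour.

How it is judged:
By the outcome, as a careful person would: the job done as asked, in the order asked, and still so for the second after the job is handed in, with the robot touching nothing.
It also fails if it takes over 72 s, if anything falls off the work surface, if the arm or the gripper's body presses on something with over 40 N, if the wrist force passes 120 N, or if a joint passes its speed limit or range.

## Working session

There is one attempt and no reset: what is moved stays moved. The work goes in short steps, Python scripts to look and compute and a tool call to move; the robot and the scene stay as the last step left them, time stands still between calls to the robot, and variables do not carry over. Pictures are saved under pics/ and viewed, at most 10 in all, crops included, and the job is handed in when it is done.

Besides the shell and the picture viewer there is one more tool, called after ">>>" as a command line: name --argument value ..., lists and objects as JSON in quotes. send_rows: Moves the arm, as the interface text tells. Its arguments: {"type":"object","properties":{"xyz":{"type":"array"},"dr":{"type":"array"},"jaw":{"type":"number"},"grip_force":{"type":"number"}},"required":["xyz","dr"]}

```bash
ls; mkdir -p pics; cat > h.py <<'E'
from bench import *
import numpy as np, cv2
from scipy.spatial.transform import Rotation as R
def cam(n,st=None):
    c=calibration(n); f=240/np.tan(np.radians(c["vfov"])/2)
    if "hand_eye" in c:
        T=np.eye(4);T[:3,:3]=R.from_rotvec(st["tool_rot"]).as_matrix();T[:3,3]=st["position"]
        W=T@np.array(c["hand_eye"]); Rm=W[:3,:3].T; t=-Rm@W[:3,3]
    else: Rm=R.from_rotvec(np.ravel(c["rvec"])).as_matrix(); t=np.ravel(c["tvec"])
    return f,c["cx"],c["cy"],c["k1"],Rm,t
def ray(C,u,v):
    f,cx,cy,k,Rm,t=C; d=np.array([(u-cx)/f,(v-cy)/f]); p=d.copy()
    for _ in range(30): p=d/(1+k*(p@p))
    w=Rm.T@np.array([p[0],p[1],1.]); return -Rm.T@t,w/np.linalg.norm(w)
def onz(C,u,v,z):
    o,d=ray(C,u,v); return o+d*(z-o[2])/d[2]
def proj(C,P):
    f,cx,cy,k,Rm,t=C; q=Rm@np.asarray(P,float)+t; s=q[:2]/q[2]; s=s*(1+k*(s@s)); return np.array([f*s[0]+cx,f*s[1]+cy])
def tri(*rs):
    A=0;b=0
    for o,d in rs: M=np.eye(3)-np.outer(d,d); A=A+M;b=b+M@o
    p=np.linalg.solve(A,b); return p,[np.linalg.norm((np.eye(3)-np.outer(d,d))@(p-o)) for o,d in rs]
def grab(n,name):
    st=get_state(); im=get_image(n); cv2.imwrite(f"pics/{name}.png",cv2.cvtColor(im,cv2.COLOR_RGB2BGR)); return im,cam(n,st)
E
python3 - <<'E'
from h import *
print(get_state())
for n in("top","side","wrist"):
    im,C=grab(n,n+"0"); print(n,calibration(n))
    print(-C[4].T@C[5])
import bench; print([x for x in dir(bench) if x[0]!='_'])
E
```

```text
pics
{'time': 0.0, 'joint_positions': array([-1.25091237,  0.32177104, -0.07009948,  1.45169081,  0.02264828,
        1.37081191, -0.05691041]), 'qd': array([ 0.00125232,  0.00045008,  0.0005137 ,  0.00133219,  0.00150766,
       -0.00020007, -0.00088983]), 'joint_torque': array([-2.63482752e-04, -4.91284525e+01, -4.04180037e-01, -3.12524915e+01,
       -6.40406320e-02,  4.40571865e-02,  1.82085441e-04]), 'position': array([0.1955698 , 0.61932161, 0.23848744]), 'tool_rot': array([-4.78364219e-01, -3.10481035e+00,  2.96643873e-03]), 'ft_force': array([ 0.0216366 , -0.55966045, -0.405629  ]), 'torque': array([-0.0112065 ,  0.04340639, -0.01926398]), 'grip_force': 0.0, 'grip_width': 1.000617528333634}
top {'vfov': 47.63503581535626, 'cx': 311.5863773741343, 'cy': 243.62382932867797, 'k1': -0.0014612664585504612, 'rvec': array([ 2.15358745, -2.14853472,  0.12860781]), 'tvec': array([-0.03210596,  0.5835023 ,  1.25272158])}
[ 0.41868274 -0.04221407  1.31671554]
side {'vfov': 46.49353205490327, 'cx': 321.4452366064697, 'cy': 236.321420633495, 'k1': 0.044634911440380946, 'rvec': array([ 1.98953835, -0.74572115,  0.45031842]), 'tvec': array([-0.45821438,  0.2753312 ,  0.93861485])}
[-0.11357506 -0.80355917  0.71285264]
wrist {'vfov': 67.9463878596223, 'cx': 322.7438029740764, 'cy': 240.48665323245814, 'k1': -0.05744124918422271, 'hand_eye': array([[ 1.01718419e-03, -9.58917335e-01, -2.83683821e-01,
         7.98448479e-02],
       [ 9.99999481e-01,  9.89149535e-04,  2.42068884e-04,
         9.29326191e-05],
       [ 4.84816699e-05, -2.83683920e-01,  9.58917844e-01,
        -1.44660909e-01],
       [ 0.00000000e+00,  0.00000000e+00,  0.00000000e+00,
         1.00000000e+00]])}
[0.11951847 0.6437515  0.38323195]
['MotionError', 'calibration', 'close_job', 'get_image', 'get_state', 'nose_length']
```

View pics/top0.png

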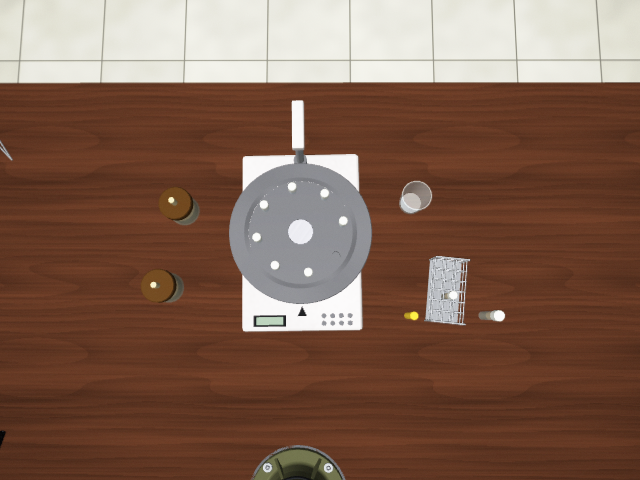

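View pics/side0.png

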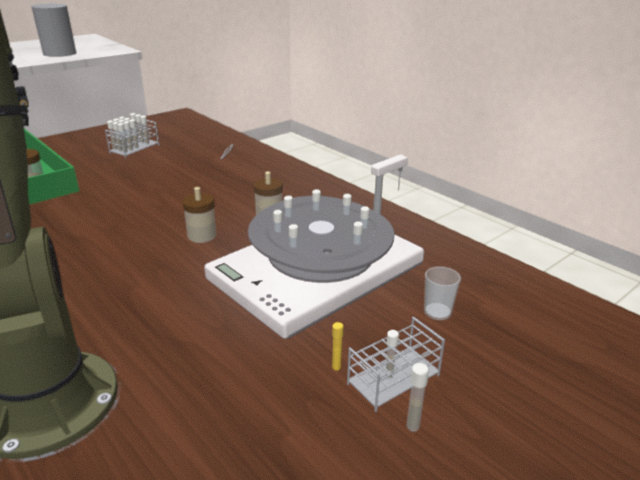

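```bash
python3 -c "
import bench;print(bench.nose_length)"
```

```text
0.017
```

Top view: carousel with boss (301,232), empty hole (336,253), arrow (302,311), rack with a white-capped tube (452,296), a larger white tube outside the rack (498,316), and a yellow one (413,316). Jars are at (176,205) and (158,286), the beaker at (415,197). The side view shows the rack tube at (392,337), the large white one at (420,370) and the yellow one at (337,325).

```bash
cat > m.py <<'E'
from h import *
def caps(im,box,thr=200,amin=15):
    hsv=cv2.cvtColor(im,cv2.COLOR_RGB2HSV); m=((hsv[...,2]>thr)&(hsv[...,1]<50)).astype(np.uint8)
    k=np.zeros_like(m); x0,y0,x1,y1=box; k[y0:y1,x0:x1]=m[y0:y1,x0:x1]
    n,l,s,c=cv2.connectedComponentsWithStats(k)
    return [(c[i].round(1).tolist(),s[i].tolist()) for i in range(1,n) if s[i,4]>=amin]
E
python3 - <<'E'
from m import *
T=cv2.cvtColor(cv2.imread("pics/top0.png"),cv2.COLOR_BGR2RGB);S=cv2.cvtColor(cv2.imread("pics/side0.png"),cv2.COLOR_BGR2RGB)
print("top");[print(a) for a in caps(T,(235,170,368,296),190)]
print("rack");[print(a) for a in caps(T,(400,250,520,330),190)]
print("side");[print(a) for a in caps(S,(260,185,385,250),190)]
[print(a) for a in caps(S,(340,320,440,440),190)]
C=cam("top")
for n,u,v,z in[("boss",301,232,.119),("hole",336,253,.115),("arrow",302,311,.048),("tube",452,296,.112),("big",498,316,.12),("yel",413,316,.1),("jarA",176,205,.135),("jarB",158,286,.135),("beaker",416,195,.09)]: print(n,onz(C,u,v,z).round(3))
cv2.imwrite("pics/c.png",np.hstack([cv2.resize(cv2.imread("pics/top0.png")[245:335,400:520],(480,360),interpolation=2)[:, :400],cv2.resize(cv2.imread("pics/side0.png")[310:445,320:455],(360,360),interpolation=2)]))
E
```

```text
top
([250.7, 176.1], [243, 170, 26, 21, 242])
([350.1, 176.4], [333, 170, 26, 21, 244])
([291.5, 186.0], [288, 182, 8, 9, 58])
([324.1, 192.7], [320, 189, 9, 9, 60])
([263.4, 204.0], [260, 200, 8, 9, 57])
([342.7, 220.3], [339, 216, 9, 9, 64])
([300.1, 231.2], [288, 219, 25, 25, 489])
([256.0, 236.6], [252, 233, 9, 9, 59])
([274.4, 264.8], [271, 261, 8, 9, 60])
([307.8, 271.6], [304, 268, 9, 9, 62])
([352.1, 288.1], [334, 273, 27, 23, 278])
([249.4, 288.7], [242, 275, 25, 21, 241])
rack
([443.7, 290.0], [426, 256, 44, 69, 1432])
([498.2, 315.3], [491, 310, 14, 11, 104])
side
([367.8, 187.4], [357, 185, 18, 8, 87])
([383.2, 191.6], [382, 185, 3, 14, 34])
([315.9, 192.1], [313, 190, 7, 7, 30])
([346.7, 195.9], [343, 194, 8, 5, 30])
([287.7, 197.8], [284, 196, 8, 5, 29])
([364.4, 210.5], [361, 207, 8, 11, 45])
([277.1, 212.6], [274, 210, 8, 9, 39])
([320.9, 226.8], [309, 221, 25, 13, 248])
([357.7, 225.1], [354, 222, 9, 11, 48])
([292.6, 228.0], [289, 224, 9, 13, 49])
([392.4, 335.2], [388, 330, 10, 16, 85])
([419.6, 369.6], [411, 362, 17, 24, 191])
boss [ 0.599 -0.008  0.119]
hole [ 0.553 -0.086  0.115]
arrow [ 0.425 -0.009  0.048]
tube [ 0.458 -0.341  0.112]
big [ 0.415 -0.438  0.12 ]
yel [ 0.414 -0.256  0.1  ]
jarA [0.657 0.269 0.135]
jarB [0.477 0.302 0.135]
beaker [ 0.69  -0.271  0.09 ]
```

View pics/c.png

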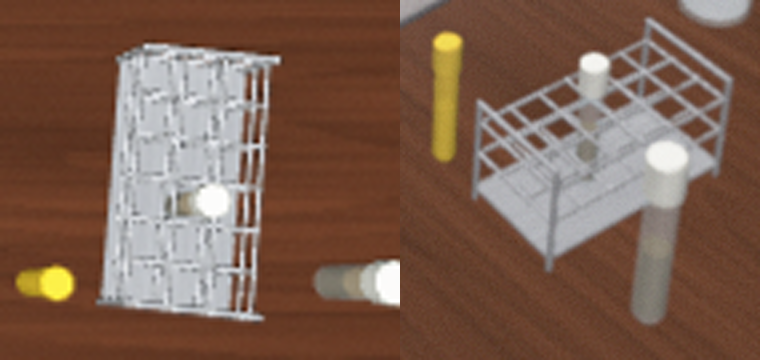

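Crop: the white-capped tube standing in the rack is visibly smaller than the loose white one outside it, and the third is yellow. So the rack tube is the sample_tube.

```bash
cat >> m.py <<'E'
from scipy.optimize import least_squares
def carousel(T,zc):
    C=cam("top"); L=[a for a in caps(T,(235,165,368,300),185) if 35<a[1][4]<90]
    P=np.array([onz(C,*a[0],zc)[:2] for a in L])
    def fit(p,P=P):
        d=P-p[:2]; th=np.arctan2(d[:,1],d[:,0]); k=np.round((th-p[2])/(np.pi/4)); a=p[2]+k*np.pi/4
        return (P-(p[:2]+.095*np.c_[np.cos(a),np.sin(a)])).ravel()
    th0=np.arctan2(*(P[0]-P.mean(0))[::-1])
    c0=np.mean([P.min(0),P.max(0)],0); best=min((least_squares(fit,[*c0,t]) for t in np.linspace(0,np.pi/4,6)),key=lambda s:s.cost)
    c=best.x[:2]; d=P-c; ks=np.round((np.arctan2(d[:,1],d[:,0])-best.x[2])/(np.pi/4)).astype(int)%8
    miss=[k for k in range(8) if k not in ks]
    return c,[best.x[2]+k*np.pi/4 for k in miss],np.abs(best.fun).max(),len(P)
E
python3 - <<'E'
from m import *
rd=lambda n:cv2.cvtColor(cv2.imread(f"pics/{n}.png"),cv2.COLOR_BGR2RGB)
T=rd("top0");S=rd("side0");C=cam("top");D=cam("side")
zc=.160
c,a,e,n=carousel(T,zc);print(c,np.degrees(a),e,n)
# boss triangulation, cap height: match caps
print("boss",tri(ray(C,300.1,231.2),ray(D,320.9,226.8)))
# arrow & housing
g=cv2.cvtColor(T,cv2.COLOR_RGB2GRAY); m=(g<60).astype(np.uint8); m[:304]=0;m[320:]=0;m[:,:292]=0;m[:,312:]=0
mo=cv2.moments(m,True); ar=onz(C,mo["m10"]/mo["m00"],mo["m01"]/mo["m00"],.049); print("arrow",ar,m.sum())
g2=cv2.cvtColor(S,cv2.COLOR_RGB2GRAY)
# housing outline in top: white big component
hsv=cv2.cvtColor(T,cv2.COLOR_RGB2HSV); w=((hsv[...,2]>170)&(hsv[...,1]<50)).astype(np.uint8); w[:150]=0;w[340:]=0;w[:,:238]=0;w[:,366:]=0
r=cv2.minAreaRect(np.argwhere(w)[:,::-1].astype(np.float32)); B=np.array([onz(C,*p,.049)[:2] for p in cv2.boxPoints(r)]); print(B.round(4), B.mean(0))
d=lambda i,j:B[j]-B[i]
for i in range(4): v=d(i,(i+1)%4); print(np.linalg.norm(v),np.degrees(np.arctan2(v[1],v[0])))
# tube cap in rack: brighter threshold
for t in(215,225,232): print(t,[q for q in caps(T,(440,285,465,305),t,20)])
for t in(200,):
  for b in [(385,325,400,350)]: print(caps(S,b,t))
for a_ in [x for x in caps(S,(260,185,385,250),190) if x[1][3]>=9 and x[1][4]<60 ]: print(a_)
E
```

```text
[ 0.60069819 -0.0057155 ] [235.92643873] 0.0003451239386275673 7
boss (array([ 0.60138197, -0.00652426,  0.12142943]), [np.float64(0.0010600203055401976), np.float64(0.0010600203055402436)])
arrow [ 0.42020863 -0.00863604  0.049     ] 28
[[ 0.7959  0.1429]
 [ 0.8002 -0.1442]
 [ 0.3832 -0.1464]
 [ 0.3785  0.1289]] [ 0.58942655 -0.00468758]
0.287091634881523 -89.15074290412777
0.4169867680232323 -179.69015150112995
0.2753512801475824 90.97852206314172
0.417662636652168 1.9214529287719948
215 [([453.2, 294.1], [449, 285, 11, 18, 73])]
225 [([452.7, 294.8], [449, 291, 8, 9, 53])]
232 [([452.7, 294.9], [449, 291, 8, 9, 52])]
[([392.5, 333.5], [388, 330, 10, 8, 64])]
([383.2, 191.6], [382, 185, 3, 14, 34])
([364.4, 210.5], [361, 207, 8, 11, 45])
([277.1, 212.6], [274, 210, 8, 9, 39])
([357.7, 225.1], [354, 222, 9, 11, 48])
([292.6, 228.0], [289, 224, 9, 13, 49])
```

```bash
cat >> h.py <<'E'
def go(p,xang):  # shift (mm, tool axes) and turn from the measured pose to p with tool x at xang deg, z down
    s=get_state(); A=R.from_rotvec(s["tool_rot"]); x=np.radians(xang)
    M=np.array([[np.cos(x),np.sin(x),0],[np.sin(x),-np.cos(x),0],[0,0,-1]]).T
    M=np.c_[[np.cos(x),np.sin(x),0],[np.sin(x),-np.cos(x),0],[0,0,-1]]
    print("t",round(s["time"],2),"pos",s["position"].round(4),"F",s["ft_force"].round(2),"shift",(1000*A.inv().apply(np.array(p)-s["position"])).round(1),"turn",(A.inv()*R.from_matrix(M)).as_rotvec().round(4))
E
python3 - <<'E'
from h import *
go([.5252,.1153,.20],122)
print(get_state()["tool_rot"])
E
```

```text
t 0.15 pos [0.1956 0.6195 0.2387] F [ 1.08 -0.34  0.05] shift [-466.1 -381.5   39.3] turn [-1.300e-03  6.000e-04  7.066e-01]
[-4.78320528e-01 -3.10482609e+00  2.21788836e-03]
```

>>> send_rows --xyz '[[-28, -23, 0], [-56, -46, 0], [-84, -69, 0], [-112, -92, 0], [-140, -115, 0], [-168, -138, 0], [-196, -160, 0], [-224, -183, 0], [-252, -206, 0], [-280, -229, 0]]' --dr '[[0, 0, 0.07], [0, 0, 0.14], [0, 0, 0.21], [0, 0, 0.28], [0, 0, 0.35], [0, 0, 0.42], [0, 0, 0.49], [0, 0, 0.56], [0, 0, 0.63], [0, 0, 0.706]]' --jaw 0

```text
time: 0.98
position: [0.3943, 0.3154, 0.2395]
tool_rot: [-1.527, -2.745, -0.0]
ft_force: [0.6, 1.2, 1.1]
grip_width: 0.325
grip_force: 0.0
```

```bash
python3 - <<'E'
from h import *
go([.5252,.1153,.20],122); print(get_state()["joint_positions"].round(2))
E
```

```text
t 0.98 pos [0.3943 0.3154 0.2395] F [0.55 1.22 1.09] shift [-239.     5.6   39.4] turn [ 0.     -0.0002 -0.0029]
[-0.93  0.01  0.21  1.81 -0.    1.32 -0.17]
```

>>> send_rows --xyz '[[-36, 1, 0], [-72, 2, 0], [-108, 3, 0], [-144, 4, 0], [-180, 5, 0], [-214, 5.6, 0], [-239, 5.6, 15], [-239, 5.6, 40], [-239, 5.6, 65], [-239, 5.6, 85]]' --dr '[[0, 0, 0], [0, 0, 0], [0, 0, 0], [0, 0, 0], [0, 0, 0], [0, 0, 0], [0, 0, 0], [0, 0, 0], [0, 0, 0], [0, 0, 0]]'

```text
time: 1.82
position: [0.5248, 0.1166, 0.1528]
tool_rot: [-1.524, -2.746, 0.001]
ft_force: [-0.7, -0.0, 0.3]
grip_width: 0.002
grip_force: 0.0
```

```bash
python3 - <<'E'
from m import *
go([.5252,.1153,.140],122); print(get_state()["joint_positions"].round(2),get_state()["grip_width"])
T,C=grab("top","top1"); go([.5252,.1153,.140],122)
print(carousel(T,.1625))
# refined arrow: darkness-weighted, over several thresholds
g=cv2.cvtColor(T,cv2.COLOR_RGB2GRAY).astype(float)[303:320,292:313]; w=np.clip(200-g,0,None); w[w<40]=0
ys,xs=np.mgrid[303:320,292:313]; u,v=(w*xs).sum()/w.sum(),(w*ys).sum()/w.sum()
print(u,v,onz(C,u,v,.049)); print(g[::2,::2].astype(int))
W,C=grab("wrist","w1")
E
```

```text
t 1.82 pos [0.5248 0.1166 0.1528] F [-0.68 -0.01  0.25] shift [-1.3 -0.3 12.8] turn [-0.0013 -0.0004 -0.0011]
[-0.67  0.15  0.44  1.86 -0.07  1.15  0.35] 0.001903573749237371
t 1.87 pos [0.5222 0.1164 0.1489] F [-2.82  0.13 -1.26] shift [-2.5  2.   8.9] turn [-0.0078 -0.0014 -0.0002]
(array([ 0.6003137 , -0.00581461]), [np.float64(4.117193897823692)], np.float64(0.00046764130698716266), 7)
301.58719014185414 311.5128241868463 [ 0.42362135 -0.00815879  0.049     ]
[[205 164 115 116 129 132 157 162 196 229 247]
 [250 250 249 250 250 249 249 249 250 250 250]
 [249 250 249 250 250 160 249 249 250 250 250]
 [249 249 249 249 197  32 247 249 250 250 250]
 [248 249 249 249  77  35 156 250 250 250 250]
 [249 249 249 233  33  33  35 248 250 249 249]
 [249 249 249  80  33  35  34 157 249 249 249]
 [249 249 249 248 248 248 248 249 250 249 250]
 [248 248 248 248 247 248 248 249 249 249 249]]
```

>>> send_rows --xyz '[[-2.4, 2, 3], [-2.4, 2, 5], [-2.4, 2, 7], [-2.4, 2, 8.5], [-2.4, 2, 8.5], [-2.4, 2, 8.5], [-2.4, 2, 8.5], [-2.4, 2, 8.5], [-2.4, 2, 8.5], [-2.4, 2, 8.5]]' --dr '[[0, 0, 0], [0, 0, 0], [0, 0, 0], [0, 0, 0], [0, 0, 0], [0, 0, 0], [0, 0, 0], [0, 0, 0], [0, 0, 0], [0, 0, 0]]'

```text
time: 2.75
position: [0.5283, 0.1166, 0.1462]
tool_rot: [1.522, 2.748, 0.0]
ft_force: [-0.5, 0.5, -0.4]
grip_width: 0.002
grip_force: 0.0
```

```bash
python3 - <<'E'
from h import *
go([.525,.1155,.140],122)
E
```

```text
t 2.75 pos [0.5283 0.1166 0.1462] F [-0.52  0.47 -0.44] shift [ 0.8 -3.4  6.2] turn [ 0.0002 -0.      0.0005]
```

View pics/w1.png

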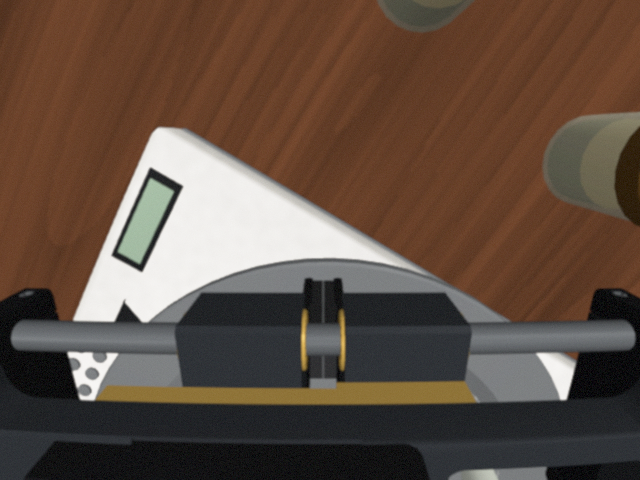

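The wrist view shows the closed fingers above the grey rim, near (325,370), with the caps well clear. Now I feel for the band.

>>> send_rows --xyz '[[0.8, -3.4, 1], [0.8, -3.4, 2], [0.8, -3.4, 3], [0.8, -3.4, 4], [0.8, -3.4, 5], [0.8, -3.4, 5.5], [0.8, -3.4, 5.5], [0.8, -3.4, 5.5], [0.8, -3.4, 5.5], [0.8, -3.4, 5.5]]' --dr '[[0, 0, 0], [0, 0, 0], [0, 0, 0], [0, 0, 0], [0, 0, 0], [0, 0, 0], [0, 0, 0], [0, 0, 0], [0, 0, 0], [0, 0, 0]]'

```text
time: 3.58
position: [0.525, 0.1155, 0.1406]
tool_rot: [1.522, 2.748, 0.0]
ft_force: [0.2, -0.4, -0.6]
grip_width: 0.01
grip_force: 0.0
```

>>> send_rows --xyz '[[0, 0, 0.3], [0, 0, 0.6], [0, 0, 1], [0, 0, 1], [0, 0, 1], [0, 0, 1], [0, 0, 1], [0, 0, 1], [0, 0, 1], [0, 0, 1]]' --dr '[[0, 0, 0], [0, 0, 0], [0, 0, 0], [0, 0, 0], [0, 0, 0], [0, 0, 0], [0, 0, 0], [0, 0, 0], [0, 0, 0], [0, 0, 0]]'

```text
time: 4.42
position: [0.5249, 0.1154, 0.1396]
tool_rot: [1.522, 2.748, 0.0]
ft_force: [-0.9, 0.1, -0.2]
grip_width: 0.007
grip_force: 0.0
```

>>> send_rows --xyz '[[0, 0, 0.3], [0, 0, 0.6], [0, 0, 1], [0, 0, 1], [0, 0, 1], [0, 0, 1], [0, 0, 1], [0, 0, 1], [0, 0, 1], [0, 0, 1]]' --dr '[[0, 0, 0], [0, 0, 0], [0, 0, 0], [0, 0, 0], [0, 0, 0], [0, 0, 0], [0, 0, 0], [0, 0, 0], [0, 0, 0], [0, 0, 0]]'

```text
time: 5.25
position: [0.525, 0.1155, 0.1386]
tool_rot: [1.522, 2.748, 0.0]
ft_force: [0.7, 0.0, -0.6]
grip_width: 0.004
grip_force: 0.0
```

>>> send_rows --xyz '[[0, 0, 0.3], [0, 0, 0.6], [0, 0, 1], [0, 0, 1], [0, 0, 1], [0, 0, 1], [0, 0, 1], [0, 0, 1], [0, 0, 1], [0, 0, 1]]' --dr '[[0, 0, 0], [0, 0, 0], [0, 0, 0], [0, 0, 0], [0, 0, 0], [0, 0, 0], [0, 0, 0], [0, 0, 0], [0, 0, 0], [0, 0, 0]]'

```text
time: 6.08
position: [0.525, 0.1155, 0.1376]
tool_rot: [1.522, 2.748, 0.0]
ft_force: [-0.7, -0.3, -0.3]
grip_width: 0.004
grip_force: 0.0
```

>>> send_rows --xyz '[[0, 0, 0.3], [0, 0, 0.6], [0, 0, 1], [0, 0, 1], [0, 0, 1], [0, 0, 1], [0, 0, 1], [0, 0, 1], [0, 0, 1], [0, 0, 1]]' --dr '[[0, 0, 0], [0, 0, 0], [0, 0, 0], [0, 0, 0], [0, 0, 0], [0, 0, 0], [0, 0, 0], [0, 0, 0], [0, 0, 0], [0, 0, 0]]'

```text
time: 6.92
position: [0.525, 0.1154, 0.1366]
tool_rot: [1.522, 2.748, 0.0]
ft_force: [-0.5, 0.1, 0.7]
grip_width: -0.0
grip_force: 0.0
```

>>> send_rows --xyz '[[0, 0, 0.3], [0, 0, 0.6], [0, 0, 1], [0, 0, 1], [0, 0, 1], [0, 0, 1], [0, 0, 1], [0, 0, 1], [0, 0, 1], [0, 0, 1]]' --dr '[[0, 0, 0], [0, 0, 0], [0, 0, 0], [0, 0, 0], [0, 0, 0], [0, 0, 0], [0, 0, 0], [0, 0, 0], [0, 0, 0], [0, 0, 0]]'

```text
time: 7.75
position: [0.5249, 0.1155, 0.1356]
tool_rot: [-1.522, -2.748, -0.0]
ft_force: [-0.6, 0.5, 0.7]
grip_width: 0.01
grip_force: 0.1
```

>>> send_rows --xyz '[[0, 0, 0.3], [0, 0, 0.6], [0, 0, 1], [0, 0, 1], [0, 0, 1], [0, 0, 1], [0, 0, 1], [0, 0, 1], [0, 0, 1], [0, 0, 1]]' --dr '[[0, 0, 0], [0, 0, 0], [0, 0, 0], [0, 0, 0], [0, 0, 0], [0, 0, 0], [0, 0, 0], [0, 0, 0], [0, 0, 0], [0, 0, 0]]'

```text
time: 8.58
position: [0.525, 0.1155, 0.1348]
tool_rot: [1.522, 2.748, 0.001]
ft_force: [-1.2, -0.8, 4.0]
grip_width: 0.005
grip_force: 2.6
```

>>> send_rows --xyz '[[0, 0, 0.2], [0, 0, 0.4], [0, 0, 0.6], [0, 0, 0.8], [0, 0, 0.9], [0, 0, 0.9], [0, 0, 0.9], [0, 0, 0.9], [0, 0, 0.9], [0, 0, 0.9]]' --dr '[[0, 0, 0], [0, 0, 0], [0, 0, 0], [0, 0, 0], [0, 0, 0], [0, 0, 0], [0, 0, 0], [0, 0, 0], [0, 0, 0], [0, 0, 0]]'

```text
time: 9.42
position: [0.525, 0.1156, 0.1344]
tool_rot: [-1.522, -2.748, -0.001]
ft_force: [-3.8, -0.1, 7.9]
grip_width: 0.006
grip_force: 4.1
```

```bash
python3 -c "
import numpy as np
for D in (8,12):
  for r in(143,):
    a=np.radians(D)*np.linspace(.1,1,10);print(D,[[round(r*np.cos(x)-r,1),round(r*np.sin(x),1)] for x in a],a.round(3))"
```

```text
8 [[np.float64(-0.0), np.float64(2.0)], [np.float64(-0.1), np.float64(4.0)], [np.float64(-0.1), np.float64(6.0)], [np.float64(-0.2), np.float64(8.0)], [np.float64(-0.3), np.float64(10.0)], [np.float64(-0.5), np.float64(12.0)], [np.float64(-0.7), np.float64(14.0)], [np.float64(-0.9), np.float64(15.9)], [np.float64(-1.1), np.float64(17.9)], [np.float64(-1.4), np.float64(19.9)]] [0.014 0.028 0.042 0.056 0.07  0.084 0.098 0.112 0.126 0.14 ]
12 [[np.float64(-0.0), np.float64(3.0)], [np.float64(-0.1), np.float64(6.0)], [np.float64(-0.3), np.float64(9.0)], [np.float64(-0.5), np.float64(12.0)], [np.float64(-0.8), np.float64(14.9)], [np.float64(-1.1), np.float64(17.9)], [np.float64(-1.5), np.float64(20.9)], [np.float64(-2.0), np.float64(23.8)], [np.float64(-2.5), np.float64(26.8)], [np.float64(-3.1), np.float64(29.7)]] [0.021 0.042 0.063 0.084 0.105 0.126 0.147 0.168 0.188 0.209]
```

>>> send_rows --xyz '[[0, 0, 0.4], [0, 0, 0.8], [0, 0, 1.1], [0, 2, 1.1], [-0.1, 4, 1.1], [-0.1, 6, 1.1], [-0.2, 8, 1.1], [-0.3, 10, 1.1], [-0.5, 12, 1.1], [-0.7, 14, 1.1]]' --dr '[[0, 0, 0], [0, 0, 0], [0, 0, 0], [0, 0, 0.014], [0, 0, 0.028], [0, 0, 0.042], [0, 0, 0.056], [0, 0, 0.07], [0, 0, 0.084], [0, 0, 0.098]]'

```text
time: 10.25
position: [0.5373, 0.1225, 0.1339]
tool_rot: [-1.656, -2.669, -0.001]
ft_force: [-4.7, -0.1, 11.4]
grip_width: 0.006
grip_force: 5.8
```

```bash
python3 - <<'E'
from m import *
s=get_state(); p=s["position"]-[.6005,-.006,0]; print(s["ft_force"],np.hypot(*p[:2]),np.degrees(np.arctan2(p[1],p[0])))
T,C=grab("top","top2"); c,a,e,n=carousel(T,.1625);print(c,np.degrees(a),e,n); print(get_state()["ft_force"])
E
```

```text
[-4.72868548 -0.07587716 11.41868023] 0.14322214179098539 116.20369759388585
[ 0.59145052 -0.00368707] [232.04990045] 0.0641818161278167 8
[-4.60947378  0.1957664  12.44201127]
```

```bash
cat >> m.py <<'E'
def turn(T,zc=.1625,c=np.array([.6003,-.0058])):
    C=cam("top"); L=[a for a in caps(T,(235,165,368,300),185) if 20<a[1][4]<90]
    P=np.array([onz(C,*a[0],zc)[:2]-c for a in L]); r=np.hypot(*P.T); P=P[abs(r-.095)<.0025]
    th=np.degrees(np.arctan2(P[:,1],P[:,0])); b=np.degrees(np.angle(np.exp(8j*np.radians(th)).mean())/8)
    ks=np.round((th-b)/45).astype(int)%8; return [(b+45*k)%360 for k in range(8) if k not in ks],np.abs(th-b-45*np.round((th-b)/45)).max()
E
python3 - <<'E'
from m import *
for n in("top0","top2"): print(turn(cv2.cvtColor(cv2.imread(f"pics/{n}.png"),cv2.COLOR_BGR2RGB)))
E
```

```text
([np.float64(235.9263936632466)], np.float64(0.15118107743580822))
([np.float64(230.41762153828572)], np.float64(0.13269106021412114))
```

>>> send_rows --xyz '[[0, 3, 0.1], [-0.1, 6, 0.1], [-0.3, 9, 0.1], [-0.5, 12, 0.1], [-0.8, 14.9, 0.1], [-1.1, 17.9, 0.1], [-1.5, 20.9, 0.1], [-2, 23.8, 0.1], [-2.5, 26.8, 0.1], [-3.1, 29.7, 0.1]]' --dr '[[0, 0, 0.021], [0, 0, 0.042], [0, 0, 0.063], [0, 0, 0.084], [0, 0, 0.105], [0, 0, 0.126], [0, 0, 0.147], [0, 0, 0.168], [0, 0, 0.188], [0, 0, 0.209]]'

```text
time: 11.13
position: [0.5653, 0.133, 0.1337]
tool_rot: [-1.925, -2.482, -0.001]
ft_force: [-4.8, -0.9, 11.1]
grip_width: 0.008
grip_force: 5.5
```

>>> send_rows --xyz '[[0, 3, 0.2], [-0.1, 6, 0.2], [-0.3, 9, 0.2], [-0.5, 12, 0.2], [-0.8, 14.9, 0.2], [-1.1, 17.9, 0.2], [-1.5, 20.9, 0.2], [-2, 23.8, 0.2], [-2.5, 26.8, 0.2], [-3.1, 29.7, 0.2]]' --dr '[[0, 0, 0.021], [0, 0, 0.042], [0, 0, 0.063], [0, 0, 0.084], [0, 0, 0.105], [0, 0, 0.126], [0, 0, 0.147], [0, 0, 0.168], [0, 0, 0.188], [0, 0, 0.209]]'

```text
time: 11.97
position: [0.5948, 0.1375, 0.1336]
tool_rot: [-2.174, -2.268, -0.001]
ft_force: [-4.8, -0.5, 11.0]
grip_width: 0.006
grip_force: 5.4
```

```bash
python3 - <<'E'
from m import *
s=get_state(); p=s["position"]-[.6003,-.0058,0]; print(s["ft_force"],np.hypot(*p[:2]),np.degrees(np.arctan2(p[1],p[0])),s["joint_positions"].round(2))
T,C=grab("top","top3"); print(turn(T))
E
```

```text
[-4.82478251 -0.53780495 10.95011084] 0.14338176232319808 92.17845074499694 [-0.68  0.33  0.5   1.7  -0.17  1.15 -0.09]
([np.float64(206.53626627765576)], np.float64(0.11555736064725863))
```

>>> send_rows --xyz '[[0, 3, 0.2], [-0.1, 6, 0.2], [-0.3, 9, 0.2], [-0.5, 12, 0.2], [-0.8, 14.9, 0.3], [-1.1, 17.9, 0.3], [-1.5, 20.9, 0.3], [-2, 23.8, 0.3], [-2.5, 26.8, 0.3], [-3.1, 29.7, 0.3]]' --dr '[[0, 0, 0.021], [0, 0, 0.042], [0, 0, 0.063], [0, 0, 0.084], [0, 0, 0.105], [0, 0, 0.126], [0, 0, 0.147], [0, 0, 0.168], [0, 0, 0.188], [0, 0, 0.209]]'

```text
time: 12.85
position: [0.6246, 0.1358, 0.1334]
tool_rot: [-2.398, -2.028, -0.001]
ft_force: [-5.0, 0.8, 9.9]
grip_width: 0.007
grip_force: 5.3
```

```bash
python3 - <<'E'
from m import *
s=get_state(); p=s["position"]-[.6003,-.0058,0]; print(s["ft_force"],np.hypot(*p[:2]),np.degrees(np.arctan2(p[1],p[0])))
T,C=grab("top","top4"); print(turn(T))
acc=[]
for n in("top0","top1"):
    g=cv2.cvtColor(cv2.imread(f"pics/{n}.png"),cv2.COLOR_BGR2GRAY).astype(float)[305:319,292:313]
    w=np.clip(245-g,0,None); ys,xs=np.mgrid[305:319,292:313]
    print(n,(w*xs).sum()/w.sum(),(w*ys).sum()/w.sum(),[ (round((r*xs[0]).sum()/r.sum(),2),int(r.sum())) for r in w if r.sum()>60])
    q=onz(C,(w*xs).sum()/w.sum(),(w*ys).sum()/w.sum(),.0505); d=q[:2]-[.6003,-.0058]; print(q,np.degrees(np.arctan2(d[1],d[0]))%360,np.hypot(*d))
# housing side edges on left/right, sub-rows: white boundary columns at rows 300..328
g=cv2.cvtColor(cv2.imread("pics/top0.png"),cv2.COLOR_BGR2GRAY)
for b in((242,.0505),):
  L=[];Rr=[]
  for r in list(range(162,172))+list(range(300,326)):
    z=np.where(g[r,225:380]>150)[0]+225; L.append(onz(C,z[0]-.5,r,.05)[:2]); Rr.append(onz(C,z[-1]+.5,r,.05)[:2])
  for X in(L,Rr):
    X=np.array(X); k=np.polyfit(X[:,0],X[:,1],1); print(np.degrees(np.arctan(k[0])), np.abs(X[:,1]-np.polyval(k,X[:,0])).max())
E
```

```text
[-5.03189133  0.75625316  9.87224369] 0.1436414137062221 80.24031515518708
([np.float64(194.5993716851227)], np.float64(0.2274211954093719))
top0 301.79663330300275 312.32290718835304 [(np.float64(301.81), 69), (np.float64(301.47), 186), (np.float64(301.8), 396), (np.float64(301.64), 534), (np.float64(301.8), 809), (np.float64(301.78), 910), (np.float64(301.89), 1180), (np.float64(301.8), 1323), (np.float64(301.89), 1609), (np.float64(301.79), 1748)]
[ 0.42175914 -0.00869294  0.0505    ] 180.9282970744615 0.17856429963045545
top1 301.7938461538462 312.3266096866097 [(np.float64(301.81), 68), (np.float64(301.46), 183), (np.float64(301.8), 394), (np.float64(301.65), 534), (np.float64(301.8), 805), (np.float64(301.78), 906), (np.float64(301.9), 1182), (np.float64(301.78), 1322), (np.float64(301.88), 1610), (np.float64(301.78), 1743)]
[ 0.42175063 -0.00868655  0.0505    ] 180.9262002279748 0.1785727028876533
0.7193068466636349 0.00020170919656845032
1.02317616936327 0.0018083244083649808
```

>>> send_rows --xyz '[[0, 3.4, 0.3], [-0.2, 6.8, 0.6], [-0.4, 10.2, 0.6], [-0.7, 13.6, 0.6], [-1.1, 17, 0.6], [-1.6, 20.4, 0.7], [-2.1, 23.7, 0.7], [-2.7, 27.1, 0.7], [-3.4, 30.4, 0.7], [-4.2, 33.9, 0.7]]' --dr '[[0, 0, 0.024], [0, 0, 0.048], [0, 0, 0.072], [0, 0, 0.096], [0, 0, 0.12], [0, 0, 0.143], [0, 0, 0.167], [0, 0, 0.191], [0, 0, 0.215], [0, 0, 0.239]]'

```text
time: 13.73
position: [0.6575, 0.1263, 0.133]
tool_rot: [-2.622, -1.728, -0.002]
ft_force: [-4.3, 1.1, 10.9]
grip_width: 0.002
grip_force: 5.6
```

```bash
python3 - <<'E'
from m import *
s=get_state(); p=s["position"]-[.6003,-.0058,0]; print(s["ft_force"],np.hypot(*p[:2]),np.degrees(np.arctan2(p[1],p[0])))
T,C=grab("top","top5"); print(turn(T)); print(get_state()["ft_force"])
E
```

```text
[-4.29569446  1.07730466 10.92333092] 0.14393598971302587 66.56920758620282
([np.float64(180.89869335025085)], np.float64(0.23623864534614825))
[-2.5278999   0.30724631 11.67145401]
```

>>> send_rows --xyz '[[0, 0, -1], [0, 0, -3], [0, 0, -8], [0, 0, -16], [0, 0, -30], [0, 0, -50], [0, 0, -70], [0, 0, -90], [0, 0, -105], [0, 0, -110]]' --dr '[[0, 0, 0], [0, 0, 0], [0, 0, 0], [0, 0, 0], [0, 0, 0], [0, 0, 0], [0, 0, 0], [0, 0, 0], [0, 0, 0], [0, 0, 0]]'

```text
time: 14.62
position: [0.6587, 0.1254, 0.2453]
tool_rot: [2.622, 1.728, 0.008]
ft_force: [-0.1, -0.2, -0.2]
grip_width: 0.005
grip_force: 0.0
```

```bash
python3 - <<'E'
from m import *
C=cam("top");D=cam("side")
print("tube tri",tri(ray(C,452.7,294.8),ray(D,392.5,333.5)), onz(C,452.7,294.8,.112))
T=cv2.cvtColor(cv2.imread("pics/top0.png"),cv2.COLOR_BGR2RGB)
T2,_=grab("top","top6"); print(turn(T2))
# rack outline corners from top0 (wire loops and floor)
hsv=cv2.cvtColor(T,cv2.COLOR_RGB2HSV); m=((hsv[...,1]<60)&(hsv[...,2]>110)).astype(np.uint8); k=np.zeros_like(m);k[250:330,420:473]=m[250:330,420:473]
r=cv2.minAreaRect(np.argwhere(k)[:,::-1].astype(np.float32)); print(r,[onz(C,*p,.05)[:2].round(3) for p in cv2.boxPoints(r)])
go([.458,-.342,.22],90); print(get_state()["joint_positions"].round(2))
E
```

```text
tube tri (array([ 0.46176998, -0.34368096,  0.11104854]), [np.float64(0.0012144525856833987), np.float64(0.0012144525856834412)]) [ 0.46084745 -0.34258295  0.112     ]
([np.float64(180.61274496034412)], np.float64(0.11848683596207366))
((447.1421813964844, 289.7657775878906), (41.189735412597656, 66.79239654541016), 4.68589973449707) [array([ 0.402, -0.29 ]), array([ 0.556, -0.306]), array([ 0.548, -0.402]), array([ 0.395, -0.384])]
t 14.67 pos [0.6586 0.1254 0.2449] F [ 0.26 -0.51  0.21] shift [-5.088e+02 -3.000e-01  2.330e+01] turn [ 0.0047 -0.0023 -0.4051]
[-0.67  0.4   0.6   1.41 -0.22  1.4  -0.47]
```

>>> send_rows --xyz '[[-30, 0, 0], [-66, 0, 0], [-102, 0, 0], [-138, 1, 0], [-174, 1, 0], [-210, 1, 0], [-246, 2, 0], [-282, 2, 0], [-318, 3, 0], [-354, 3, 0]]' --dr '[[0, 0, -0.04], [0, 0, -0.09], [0, 0, -0.14], [0, 0, -0.19], [0, 0, -0.24], [0, 0, -0.29], [0, 0, -0.34], [0, 0, -0.38], [0, 0, -0.4], [0, 0, -0.405]]' --jaw 50

```text
time: 15.5
position: [0.5192, -0.2024, 0.2406]
tool_rot: [-2.22, -2.222, 0.0]
ft_force: [0.7, 0.2, 0.3]
grip_width: 0.565
grip_force: 0.0
```

```bash
python3 - <<'E'
from m import *
go([.461,-.343,.20],90); print(tri(ray(cam("top"),498.2,315.3),ray(cam("side"),419.8,366)))
E
```

```text
t 15.5 pos [ 0.5192 -0.2024  0.2406] F [0.75 0.23 0.32] shift [-140.6  -58.3   40.6] turn [-0.0007 -0.0005  0.001 ]
(array([ 0.41748589, -0.43552157,  0.13123417]), [np.float64(0.0015547556770837702), np.float64(0.001554755677083789)])
```

>>> send_rows --xyz '[[-28, -12, 0], [-56, -24, 5], [-84, -36, 15], [-112, -48, 30], [-132, -56, 45], [-140.6, -58.3, 60], [-140.6, -58.3, 70], [-140.6, -58.3, 70], [-140.6, -58.3, 70], [-140.6, -58.3, 70]]' --dr '[[0, 0, 0], [0, 0, 0], [0, 0, 0], [0, 0, 0], [0, 0, 0], [0, 0, 0], [0, 0, 0], [0, 0, 0], [0, 0, 0], [0, 0, 0]]'

```text
time: 16.33
position: [0.4634, -0.3404, 0.1717]
tool_rot: [2.219, 2.224, 0.001]
ft_force: [0.5, 0.3, -0.3]
grip_width: 0.575
grip_force: 0.0
```

```bash
python3 - <<'E'
from m import *
W,C=grab("wrist","w2"); s=get_state()
print(s["position"],s["ft_force"])
for z,p in((.112,[.461,-.343,.112]),(.15,list(s["position"][:2])+[s["position"][2]-.017])): print(proj(C,p))
u,v=proj(C,[.461,-.343,.112]).astype(int)
for a in caps(W,(max(0,u-80),max(0,v-80),u+80,min(480,v+80)),215,200): print(a,onz(C,*a[0],.112))
E
```

```text
[ 0.46352255 -0.34059062  0.17201193] [-0.57088253 -0.25072629 -0.43332495]
[321.43033639 272.88394614]
[326.23271988 300.38574254]
([325.2, 236.6], [241, 192, 160, 110, 12843]) [ 0.46319454 -0.31978525  0.112     ]
```

View pics/w2.png

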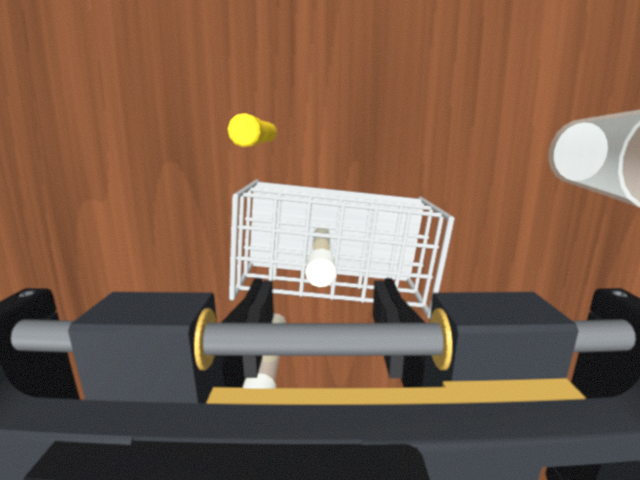

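The cap top is at (321,272) in the wrist view, exactly where predicted, so the tube is at (0.461, -0.343).

>>> send_rows --xyz '[[-2.4, -2.5, 4], [-2.4, -2.5, 14], [-2.4, -2.5, 26], [-2.4, -2.5, 38], [-2.4, -2.5, 50], [-2.4, -2.5, 60], [-2.4, -2.5, 67], [-2.4, -2.5, 71], [-2.4, -2.5, 72], [-2.4, -2.5, 72]]' --dr '[[0, 0, 0], [0, 0, 0], [0, 0, 0], [0, 0, 0], [0, 0, 0], [0, 0, 0], [0, 0, 0], [0, 0, 0], [0, 0, 0], [0, 0, 0]]'

```text
time: 17.22
position: [0.4597, -0.3441, 0.099]
tool_rot: [-2.222, -2.221, 0.0]
ft_force: [-0.6, 0.6, 0.9]
grip_width: 0.574
grip_force: 0.0
```

>>> send_rows --xyz '[[0, 0, 0], [0, 0, 0], [0, 0, 0], [0, 0, 0], [0, 0, 0], [0, 0, 0], [0, 0, 0], [0, 0, 0], [0, 0, 0], [0, 0, 0]]' --dr '[[0, 0, 0], [0, 0, 0], [0, 0, 0], [0, 0, 0], [0, 0, 0], [0, 0, 0], [0, 0, 0], [0, 0, 0], [0, 0, 0], [0, 0, 0]]' --jaw 10 --grip_force 12

```text
time: 18.05
position: [0.4599, -0.344, 0.0994]
tool_rot: [2.221, 2.221, 0.0]
ft_force: [-0.3, 0.6, 0.8]
grip_width: 0.211
grip_force: 12.0
```

>>> send_rows --xyz '[[0, 0, -3], [0, 0, -10], [0, 0, -22], [0, 0, -40], [0, 0, -60], [0, 0, -82], [0, 0, -105], [0, 0, -128], [0, 0, -148], [0, 0, -165]]' --dr '[[0, 0, 0], [0, 0, 0], [0, 0, 0], [0, 0, 0], [0, 0, 0], [0, 0, 0], [0, 0, 0], [0, 0, 0], [0, 0, 0], [0, 0, 0]]'

```text
time: 18.88
position: [0.4598, -0.3446, 0.2672]
tool_rot: [2.22, 2.219, 0.002]
ft_force: [-0.5, 0.3, -0.5]
grip_width: 0.209
grip_force: 12.0
```

```bash
python3 - <<'E'
from m import *
T,C=grab("top","top7"); print(turn(T)); D=cam("side"); S,D=grab("side","side7")
go([.500,-.0073,.265],90); s=get_state(); print(s["grip_width"])
# expected cap
p=s["position"]; print(proj(C,p+[0,0,.013]),proj(D,p+[0,0,.013]),proj(D,p+[0,0,-.087]))
# hole in plate
g=cv2.cvtColor(T,cv2.COLOR_RGB2GRAY); h=np.array([.6003-.095*np.cos(0),-.0073]); u=proj(C,[.505,-.0073,.1165]); print("hole pred",u)
x,y=u.astype(int); print(g[y-7:y+8,x-8:x+9])
a=cv2.imread("pics/top7.png")[y-50:y+50,x-60:x+200]; b=cv2.imread("pics/side7.png")[200:410,230:460]
a=cv2.resize(a,(780,300),interpolation=2)[:, :400]; b=cv2.resize(b,(329,300),interpolation=2); cv2.imwrite("pics/c7.png",np.hstack([a,b]))
E
```

```text
([np.float64(180.59962185773938)], np.float64(0.13160993856681102))
t 18.98 pos [ 0.4609 -0.3455  0.2684] F [ 0.37 -0.24  0.03] shift [338.2  39.    2.7] turn [ 0.0061  0.0027 -0.0004]
0.21106992091112642
[476.48550365 291.71169315] [400.84125808 246.20025083] [395.55809746 299.94856154]
hole pred [300.57225148 274.28500624]
[[144 145 147 146 146 146 146 147 147 147 147 147 146 147 145 147 147]
 [146 147 146 145 146 145 146 146 148 147 147 148 146 147 145 146 146]
 [147 146 147 146 148 147 148 147 148 148 148 148 148 147 146 150 146]
 [149 147 148 147 147 146 148 147 112 125 115 144 148 149 148 148 147]
 [147 146 147 148 149 129 111 145 142 144 143 132 145 149 147 146 148]
 [147 146 147 147 148 125 141 146 149 147 147 146 146 147 147 149 146]
 [146 146 147 147 147 144 148 148 146 147 148 147 148 146 148 147 149]
 [148 148 148 147 125 146 147 147 147 146 148 146 147 147 148 149 146]
 [148 147 150 147 143 145 147 147 149 148 146 147 146 148 147 148 148]
 [147 147 147 149 147 147 148 147 146 147 148 147 147 147 146 148 146]
 [148 148 148 147 147 147 147 146 146 147 146 146 146 146 149 147 148]
 [146 148 146 147 147 149 148 146 146 146 148 148 147 148 147 146 147]
 [146 147 148 146 146 146 148 146 147 149 147 147 147 147 145 148 147]
 [148 146 147 147 148 147 145 147 147 147 147 147 147 147 147 147 147]
 [148 148 148 146 147 146 147 146 147 148 147 145 147 148 148 147 148]]
```

View pics/c7.png

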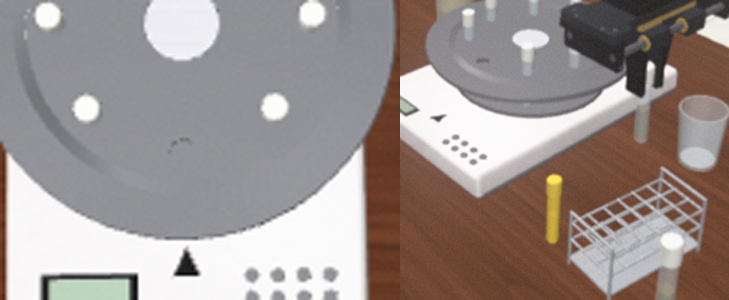

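The tube hangs straight in the jaws, the hole faces the arrow, and the rack is empty. Next I move over the place.

>>> send_rows --xyz '[[20, 3, 0], [54, 7, 0], [90, 12, 0], [128, 17, 0], [168, 22, 0], [208, 28, 0], [248, 33, 0], [286, 38, 0], [316, 42, 0], [336, 45, 0]]' --dr '[[0, 0, 0], [0, 0, 0], [0, 0, 0], [0, 0, 0], [0, 0, 0], [0, 0, 0], [0, 0, 0], [0, 0, 0], [0, 0, 0], [0, 0, 0]]'

```text
time: 19.82
position: [0.5042, -0.0038, 0.2638]
tool_rot: [-2.215, -2.226, -0.001]
ft_force: [0.3, 0.4, -0.6]
grip_width: 0.214
grip_force: 12.0
```

```bash
python3 - <<'E'
from m import *
go([.505,-.008,.220],90)
E
```

```text
t 19.82 pos [ 0.5042 -0.0038  0.2638] F [ 0.27  0.36 -0.61] shift [-4.3  0.8 43.8] turn [-0.0007 -0.0012  0.0045]
```

>>> send_rows --xyz '[[0, 0, 4], [0, 0, 12], [0, 0, 22], [0, 0, 32], [0, 0, 41], [0, 0, 47], [0, 0, 50], [0, 0, 50], [0, 0, 50], [0, 0, 50]]' --dr '[[0, 0, 0], [0, 0, 0], [0, 0, 0], [0, 0, 0], [0, 0, 0], [0, 0, 0], [0, 0, 0], [0, 0, 0], [0, 0, 0], [0, 0, 0]]'

```text
time: 20.65
position: [0.5051, -0.0081, 0.2148]
tool_rot: [2.221, 2.221, 0.001]
ft_force: [-0.1, -0.0, -0.5]
grip_width: 0.213
grip_force: 12.0
```

```bash
python3 - <<'E'
from m import *
S,D=grab("side","s8"); W,C=grab("wrist","w8"); s=get_state(); p=s["position"]; print(p,s["tool_rot"])
for n,K in(("side",D),("wrist",C)): print(n,"hole",proj(K,[.505,-.007,.1165]),"foot",proj(K,p+[0,0.001,-.0874]))
u,v=proj(D,[.505,-.007,.1165]).astype(int); a=cv2.resize(cv2.imread("pics/s8.png")[v-45:v+25,u-35:u+35],(500,500),interpolation=2)
u2,v2=proj(C,[.505,-.007,.1165]).astype(int); v2=min(v2,440); b=cv2.imread("pics/w8.png")[max(0,v2-120):,u2-100:u2+100]; b=cv2.resize(b,(300,int(b.shape[0]*1.5)))[:500]
o=np.zeros((500,800,3),np.uint8); o[:,:500]=a; o[:b.shape[0],500:]=b; cv2.imwrite("pics/c8.png",o); print("crop origin",u-35,v-45,500/70,u2-100,max(0,v2-120))
E
```

```text
[ 0.50511356 -0.00799622  0.21481404] [2.22101379e+00 2.22102259e+00 1.52223916e-03]
side hole [286.02587661 243.34376962] foot [285.97656257 238.81509213]
wrist hole [324.79474012 248.10997074] foot [325.05771693 252.94120992]
crop origin 251 198 7.142857142857143 224 128
```

View pics/c8.png

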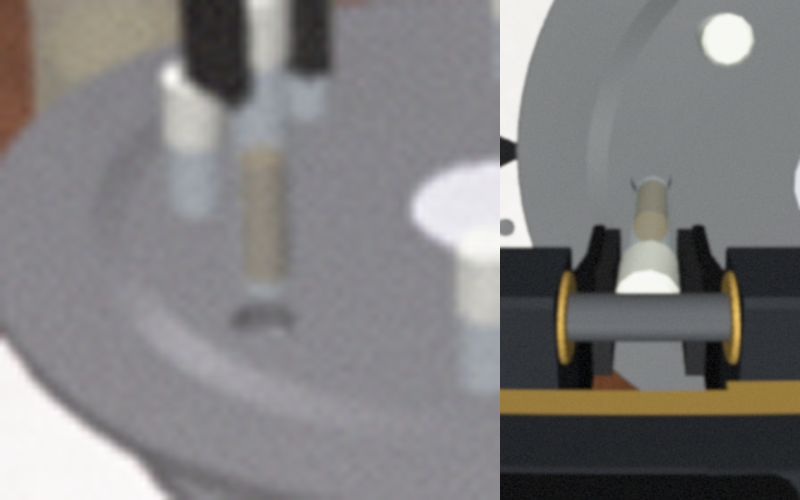

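Side crop: the tube foot is right above the hole, both at column ~287.8. Wrist crop: the tube is centred between the hole edges, at about (325,248). Lowering slowly, I feel the mouth first.

>>> send_rows --xyz '[[0, 0, 2], [0, 0, 4], [0, 0, 6], [0, 0, 8], [0, 0, 9.5], [0, 0, 11], [0, 0, 12], [0, 0, 13], [0, 0, 13], [0, 0, 13]]' --dr '[[0, 0, 0], [0, 0, 0], [0, 0, 0], [0, 0, 0], [0, 0, 0], [0, 0, 0], [0, 0, 0], [0, 0, 0], [0, 0, 0], [0, 0, 0]]'

```text
time: 21.58
position: [0.5047, -0.008, 0.2012]
tool_rot: [-2.221, -2.221, -0.0]
ft_force: [-0.2, -0.1, -0.9]
grip_width: 0.213
grip_force: 12.0
```

>>> send_rows --xyz '[[0, 0, 0.5], [0, 0, 1], [0, 0, 1.5], [0, 0, 2], [0, 0, 2.5], [0, 0, 3], [0, 0, 3.5], [0, 0, 4], [0, 0, 4], [0, 0, 4]]' --dr '[[0, 0, 0], [0, 0, 0], [0, 0, 0], [0, 0, 0], [0, 0, 0], [0, 0, 0], [0, 0, 0], [0, 0, 0], [0, 0, 0], [0, 0, 0]]'

```text
time: 22.42
position: [0.5047, -0.008, 0.1972]
tool_rot: [-2.221, -2.221, -0.0]
ft_force: [0.1, -0.4, -0.2]
grip_width: 0.208
grip_force: 12.0
```

>>> send_rows --xyz '[[0, 0, 3], [0, 0, 7], [0, 0, 11], [0, 0, 15], [0, 0, 19], [0, 0, 23], [0, 0, 27], [0, 0, 31], [0, 0, 34], [0, 0, 36]]' --dr '[[0, 0, 0], [0, 0, 0], [0, 0, 0], [0, 0, 0], [0, 0, 0], [0, 0, 0], [0, 0, 0], [0, 0, 0], [0, 0, 0], [0, 0, 0]]'

```text
time: 23.25
position: [0.5046, -0.008, 0.1608]
tool_rot: [-2.221, -2.221, 0.0]
ft_force: [0.7, 0.5, -1.0]
grip_width: 0.216
grip_force: 12.0
```

>>> send_rows --xyz '[[0, 0, 1], [0, 0, 2], [0, 0, 3], [0, 0, 4], [0, 0, 5], [0, 0, 6], [0, 0, 6.5], [0, 0, 7], [0, 0, 7], [0, 0, 7]]' --dr '[[0, 0, 0], [0, 0, 0], [0, 0, 0], [0, 0, 0], [0, 0, 0], [0, 0, 0], [0, 0, 0], [0, 0, 0], [0, 0, 0], [0, 0, 0]]'

```text
time: 24.08
position: [0.5048, -0.008, 0.1543]
tool_rot: [2.221, 2.221, 0.0]
ft_force: [0.9, 0.5, -0.2]
grip_width: 0.211
grip_force: 12.0
```

Now in 1 mm steps.

>>> send_rows --xyz '[[0, 0, 0.4], [0, 0, 0.8], [0, 0, 1.2], [0, 0, 1.5], [0, 0, 1.5], [0, 0, 1.5], [0, 0, 1.5], [0, 0, 1.5], [0, 0, 1.5], [0, 0, 1.5]]' --dr '[[0, 0, 0], [0, 0, 0], [0, 0, 0], [0, 0, 0], [0, 0, 0], [0, 0, 0], [0, 0, 0], [0, 0, 0], [0, 0, 0], [0, 0, 0]]'

```text
time: 24.92
position: [0.5048, -0.008, 0.1528]
tool_rot: [2.221, 2.221, 0.0]
ft_force: [-0.9, 0.0, 0.3]
grip_width: 0.212
grip_force: 12.0
```

>>> send_rows --xyz '[[0, 0, 0.4], [0, 0, 0.8], [0, 0, 1], [0, 0, 1], [0, 0, 1], [0, 0, 1], [0, 0, 1], [0, 0, 1], [0, 0, 1], [0, 0, 1]]' --dr '[[0, 0, 0], [0, 0, 0], [0, 0, 0], [0, 0, 0], [0, 0, 0], [0, 0, 0], [0, 0, 0], [0, 0, 0], [0, 0, 0], [0, 0, 0]]'

```text
time: 25.75
position: [0.5047, -0.008, 0.1518]
tool_rot: [-2.221, -2.221, -0.0]
ft_force: [0.6, 0.8, -0.3]
grip_width: 0.21
grip_force: 12.0
```

>>> send_rows --xyz '[[0, 0, 0.4], [0, 0, 0.8], [0, 0, 1], [0, 0, 1], [0, 0, 1], [0, 0, 1], [0, 0, 1], [0, 0, 1], [0, 0, 1], [0, 0, 1]]' --dr '[[0, 0, 0], [0, 0, 0], [0, 0, 0], [0, 0, 0], [0, 0, 0], [0, 0, 0], [0, 0, 0], [0, 0, 0], [0, 0, 0], [0, 0, 0]]'

```text
time: 26.58
position: [0.5048, -0.008, 0.1508]
tool_rot: [2.221, 2.221, 0.0]
ft_force: [-0.2, -0.4, 0.3]
grip_width: 0.209
grip_force: 12.0
```

>>> send_rows --xyz '[[0, 0, 0.4], [0, 0, 0.8], [0, 0, 1], [0, 0, 1], [0, 0, 1], [0, 0, 1], [0, 0, 1], [0, 0, 1], [0, 0, 1], [0, 0, 1]]' --dr '[[0, 0, 0], [0, 0, 0], [0, 0, 0], [0, 0, 0], [0, 0, 0], [0, 0, 0], [0, 0, 0], [0, 0, 0], [0, 0, 0], [0, 0, 0]]'

```text
time: 27.42
position: [0.5051, -0.008, 0.1502]
tool_rot: [2.221, 2.221, 0.001]
ft_force: [0.2, 0.3, 4.9]
grip_width: 0.213
grip_force: 12.0
```

Seated: 4.9 N at the predicted depth. I release and lift.

>>> send_rows --xyz '[[0, 0, -0.4], [0, 0, -0.4], [0, 0, -0.4], [0, 0, -0.4], [0, 0, -0.4], [0, 0, -0.4], [0, 0, -0.4], [0, 0, -0.4], [0, 0, -0.4], [0, 0, -0.4]]' --dr '[[0, 0, 0], [0, 0, 0], [0, 0, 0], [0, 0, 0], [0, 0, 0], [0, 0, 0], [0, 0, 0], [0, 0, 0], [0, 0, 0], [0, 0, 0]]' --jaw 45

```text
time: 28.25
position: [0.5047, -0.008, 0.1502]
tool_rot: [2.221, 2.221, 0.0]
ft_force: [-0.7, 0.2, -0.4]
grip_width: 0.522
grip_force: 0.0
```

>>> send_rows --xyz '[[0, 0, -3], [0, 0, -9], [0, 0, -18], [0, 0, -30], [0, 0, -45], [0, 0, -60], [0, 0, -75], [0, 0, -88], [0, 0, -97], [0, 0, -100]]' --dr '[[0, 0, 0], [0, 0, 0], [0, 0, 0], [0, 0, 0], [0, 0, 0], [0, 0, 0], [0, 0, 0], [0, 0, 0], [0, 0, 0], [0, 0, 0]]'

```text
time: 29.08
position: [0.5058, -0.008, 0.2527]
tool_rot: [2.22, 2.22, 0.005]
ft_force: [0.3, 0.5, 0.4]
grip_width: 0.522
grip_force: 0.0
```

>>> send_rows --xyz '[[-20, 0, 0], [-50, 0, 0], [-80, 0, 0], [-110, 0, 0], [-140, 0, 0], [-165, 0, 0], [-185, 0, 0], [-195, 0, 0], [-200, 0, 0], [-200, 0, 0]]' --dr '[[0, 0, 0], [0, 0, 0], [0, 0, 0], [0, 0, 0], [0, 0, 0], [0, 0, 0], [0, 0, 0], [0, 0, 0], [0, 0, 0], [0, 0, 0]]'

```text
time: 29.92
position: [0.5045, -0.2084, 0.25]
tool_rot: [-2.222, -2.22, 0.001]
ft_force: [0.4, -0.2, -0.1]
grip_width: 0.518
grip_force: 0.0
```

```bash
python3 - <<'E'
from m import *
T,C=grab("top","t9"); D=cam("side"); S,D=grab("side","s9"); s=get_state(); print(s["time"],s["position"],s["ft_force"])
L=[a for a in caps(T,(235,165,368,300),185) if 35<a[1][4]<90]; c=np.array([.6003,-.0058])
for a in L:
    d=onz(C,*a[0],.1625)[:2]-c; print(a[0],a[1][4],round(np.hypot(*d),4),round(np.degrees(np.arctan2(d[1],d[0]))%360,2))
a=cv2.resize(cv2.imread("pics/t9.png")[150:340,150:450],(474,300)); b=cv2.resize(cv2.imread("pics/s9.png")[150:400,180:450],(324,300)); cv2.imwrite("pics/c9.png",np.hstack([a,b]))
E
```

```text
30.0167 [ 0.50502121 -0.20644139  0.24989671] [0.72397615 0.52336305 0.49411948]
[299.3, 185.3] 59 0.0948 0.6
[268.5, 198.1] 61 0.0947 45.5
[330.2, 197.6] 59 0.0945 315.67
[255.4, 228.8] 61 0.0948 90.57
[343.5, 228.0] 62 0.0945 270.66
[268.3, 259.7] 62 0.0946 135.6
[331.1, 259.1] 64 0.0946 225.73
[300.4, 272.1] 62 0.094 181.49
```

View pics/c9.png

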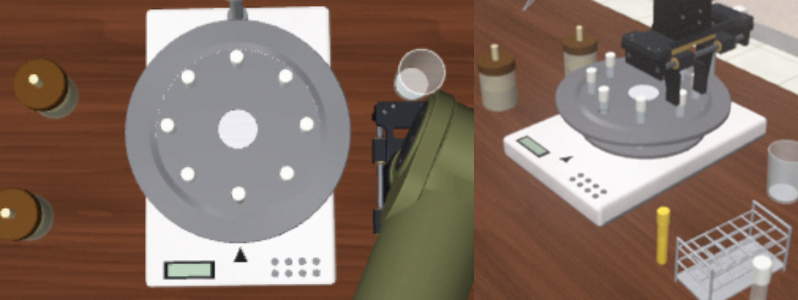

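Eight caps now stand evenly on the ring. The loaded one, at (300,272), lines up with the arrow at the same height as the others, and the jars and beaker have not moved.

```bash
python3 -c "
from bench import *
print(close_job())"
```

```text
the job is handed in; nothing more can be done
None
```

The carousel's empty place now faces the arrow, within about half a degree by the camera. The sample tube is seated fully down in it. The arm is clear, and the job was handed in at about 30 s.

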